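# Weigh-in of the model race cars

### The arm

A 6-joint arm with a two-finger parallel gripper is mounted at the origin on the work surface. World frame = base frame: x ahead of the robot, y to its left, z up, the work surface at z = 0. Lengths are in mm, angles in rad, forces in N, time in s.
With the tool pointing down it reaches from about 400 to 925 mm from the base axis. Payload 12.5 kg.
Tool frame: the origin (TCP) lies on the front face of the gripper's body, between the roots of the fingers; the fingertips stand 78 mm ahead of it and the grasp point (between the pads) lies 59 mm ahead of it (env.nose_length is the distance from the TCP to the fingertips, in mm); z points along the fingers, y is the line along which they close (so a half turn about z gives the same grasp; the last joint's range is limited). The gripper opens to 95 mm and grips with 3 to 60 N. Pads are 20 mm wide; open, the fingers measure 119 mm over their backs; the gripper's body (75 mm by 180 mm) begins 59 mm behind the grasp point.
Start: joints at [1.201, 0.491, 1.559, -0, 1.092, -0.106], TCP at [162.949, 603.395, 292.261] pointing down, gripper open.
Joint ranges: [-3.1, 3.1], [-0.84, 2.19], [0.05, 2.79], [-1.13, 4.28], [0.06, 2.93], [-2.69, 2.69]. Speed limits (rad/s): [2.22, 2.22, 2.79, 3.14, 3.14, 3.14].

### API

Orientations are given as [roll, pitch, yaw] about the fixed x, y, z axes, in that order (R = Rz(yaw) Ry(pitch) Rx(roll)).
In Python, from cell import env gives the robot as it stands.
- The arm moves only by the tool jog_arm, never from a script. Its argument "motion" is a list of rows, each a list of 7 numbers: the turn, a rotation vector about the tool's x, y, z in degrees, then the shift along the tool's x, y, z in mm, then the finger opening in mm, from 0 to 95.1. In form: [[wx, wy, wz, x, y, z, hand], ...]. A call has 1 to 10 rows; each row shifts and turns the commanded pose from where the row before left it, along the tool's axes as they then stand; what a row does not reach is not made up. A row lasts 1/8 s, in which the tool goes at most 62.5 mm and 10.7 degrees, less where a joint would pass 70% of its speed; a pose out of reach is approached as far as the arm can. A call is refused whole if a number of a shift passes 62.5 or a number of a turn 10.7, either way. A call with a gripper value outside its range is refused whole. The fingers move at their own pace and stop on an object; the grip force is fixed at half the most. Time passes only in rows, so rows that do not move let the fingers close. It gives the time, the measured TCP pose, the force, the opening and the grip force at its end, in the units of the state.
- env.state(): the state, without advancing time (a new reading comes with each control period).
- env.read_camera(name): name is "scene" or "top"; returns a dict with "color" (384x512x3 uint8, red, green, blue), "z_map" (384x512 float32, mm along the optical axis (not along the pixel's ray), 0 where there is no reading), "camera_matrix" (3x3 intrinsics, pixels), "k1" (the pictures are not rectified: a ray, as slopes to the right and down, at radius r is drawn at 1 + k1 r^2 times it, then the intrinsics apply), "world_to_cam" (4x4, takes a point from world to camera coordinates). Camera axes: x right, y up, looking along -z (the intrinsics and any distortion apply to the point x, -y, -z); pixel columns grow to the right and rows downward; lengths in mm; the calibration is good to about 2 mm. A picture is of the moment at which its call begins.
- env.job_done(): hands the job in; it is judged then, once.
Trained networks look in the newest picture that a camera, given by its name, has taken for a name from the list of things; names that differ only in an ending like _2 or _b are one class to them, and where a whole thing is asked for, a point or a joint stands for the part that bears it (a point fixed in the world has none). Each returns a list of dicts, best first, with "score" (0 to 1); they miss things now and then, are a little off and sometimes report something else, mostly with a low value. They report only what shows in the picture. A call takes as long as a camera call. They do not tell look-alikes from the thing itself.
- env.recognise(camera, thing): "location" ([column, row] in pixels, amid what is visible of it).
The state is a dict: "t": time; "joints": joint angles; "qvel": joint speeds; "tau": joint torques, N m; "eef_pos": TCP position; "tcp_rot": TCP orientation; "ft_force": force on the tool from outside, world axes, zero at the start; "moment": the same for the moment, N m; "opening": opening from 0.0 (shut) to 1.0 (fully open); "grip_force": force on a finger pad.
Only numpy, scipy, OpenCV 4.12 (cv2) and the standard library are available. Lean on these libraries where they do the work, as an engineer would, in place of code of your own. Each camera call takes 0.05 s, during which the arm holds its last target. There are 200 camera calls.

### The job

Hold the weigh-in for the model cars: stand the brass check weight centred on the pan of the spring scale to see how far the minimum weight sinks it, and stand it back upright in the middle of its round black pad. Then set each car, centred and let go, on the pan in the starting order red, yellow, blue, white, green (skip colours that are missing), and sort them on their wheels, well within the lanes: cars heavier than the check weight onto the race lane with the green kerbs, lighter ones onto the pit lane with the red kerbs (a car that weighs the same to within about 15 g may go to either). Leave the pan empty at the end and do not disturb the screwdriver, the paint jar and the oil can.

Things in the scene. Friction and masses are not known exactly. Their poses are not given: they have to be found in the camera images.
- pan (a joint): How far the scale's pan has sunk, m: 0 empty, grows as it sinks, stop at 0.05. It rides straight down on a spring of 60 N/m (about 16 mm per 100 g, check weight about 29 mm), damped, settled after about 1 s. The empty pan's top is 85 mm above the table. A red pointer at its +y edge shows the same travel at 1:1 on an upright white graduated plate.
- pan_top (a point): Centre of the upper face of the scale's flat aluminium pan (round black mark), moving with it. The pan is 100 mm along x, 130 mm along y, without rim, and does not turn or tilt. Below it is a grey base 90 x 120 mm, 22 mm high; the graduated plate stands at the pan's +y side, 72 to 104 mm from the pan's centre, 104 mm high above the table.
- check_weight: Loose brass check weight, 180 g: upright cylinder 32 mm across and 26 mm high with a small knob above, 36 mm in all; origin at the centre of its underside, z up. It can be gripped by the cylinder. Starts on the pad.
- pad: Round black pad fixed to the table, 64 mm across, 4 mm thick; origin at the centre of its underside.
- race_lane: Race lane: dark grey strip with green and white kerb stripes along both long edges, fixed, 90 mm along its x, 420 mm along its y, 6 mm thick; origin at the centre of its underside; its axes are along the world's. The nearer or the farther of two parallel strips.
- pit_lane: Pit lane: dark grey strip with red and white kerb stripes, otherwise like the race lane and parallel to it, centres about 100 mm apart.
- car_red: Loose red die-cast model car, 92 mm long (x, nose at +x), 40 mm wide (y) at the flanks between the wheels (gripped there, within 15 mm of its middle), 31 mm high; flanks 6 to 18 mm above its wheels' underside; wheels do not turn. Origin at its middle, at the level the wheels stand on. Hidden mass, 110 to 255 g. May be absent.
- car_yellow: Loose yellow die-cast model car, 92 mm long (x, nose at +x), 40 mm wide (y) at the flanks between the wheels (gripped there, within 15 mm of its middle), 31 mm high; flanks 6 to 18 mm above its wheels' underside; wheels do not turn. Origin at its middle, at the level the wheels stand on. Hidden mass, 110 to 255 g. May be absent.
- car_blue: Loose blue die-cast model car, 92 mm long (x, nose at +x), 40 mm wide (y) at the flanks between the wheels (gripped there, within 15 mm of its middle), 31 mm high; flanks 6 to 18 mm above its wheels' underside; wheels do not turn. Origin at its middle, at the level the wheels stand on. Hidden mass, 110 to 255 g. May be absent.
- car_white: Loose white die-cast model car, 92 mm long (x, nose at +x), 40 mm wide (y) at the flanks between the wheels (gripped there, within 15 mm of its middle), 31 mm high; flanks 6 to 18 mm above its wheels' underside; wheels do not turn. Origin at its middle, at the level the wheels stand on. Hidden mass, 110 to 255 g. May be absent.
- car_green: Loose green die-cast model car, 92 mm long (x, nose at +x), 40 mm wide (y) at the flanks between the wheels (gripped there, within 15 mm of its middle), 31 mm high; flanks 6 to 18 mm above its wheels' underside; wheels do not turn. Origin at its middle, at the level the wheels stand on. Hidden mass, 110 to 255 g. May be absent.
- screwdriver: Bystander: screwdriver 160 mm long lying beyond the lanes; origin at its middle on the table.
- paint_jar: Bystander: small jar 40 mm across, 50 mm high; origin at the centre of its underside.
- oil_can: Bystander: small can 44 mm across, 80 mm high, beyond the lanes; origin at the centre of its underside.
There are look-alikes about, which are no part of the job. Of the things that look like the car_green, the largest one is meant. What is shaped like the car_red but purple is not meant.

How it is judged (in metres and radians):
On the way, in this order (a step that is already met when the one before it is completed fails the run):
1. the check weight stands centred on the pan (within 20 mm), let go and settled (horizontal distance between check_weight and pan_top below 0.02 m and z of check_weight in the frame of pan_top between -0.004 and 0.006 m and angle between check_weight's own z axis and vertical below 0.12 rad and linear speed of check_weight below 0.01 m/s and contact force between the fingers and check_weight below 0.05 N), for 0.5 s.
2. the check weight stands back on its pad (within 16 mm of the middle), let go (horizontal distance between check_weight and pad below 0.016 m and z of check_weight in the frame of pad below 0.009 m and angle between check_weight's own z axis and vertical below 0.12 rad and linear speed of check_weight below 0.02 m/s and contact force between the fingers and check_weight below 0.05 N), for 0.3 s.
3. the red car stands centred on the pan (within 20 mm), let go and settled (horizontal distance between car_red and pan_top below 0.02 m and z of car_red in the frame of pan_top between -0.004 and 0.006 m and angle between car_red's own z axis and vertical below 0.12 rad and linear speed of car_red below 0.01 m/s and contact force between the fingers and car_red below 0.05 N), for 0.5 s.
4. the yellow car stands centred on the pan (within 20 mm), let go and settled (horizontal distance between car_yellow and pan_top below 0.02 m and z of car_yellow in the frame of pan_top between -0.004 and 0.006 m and angle between car_yellow's own z axis and vertical below 0.12 rad and linear speed of car_yellow below 0.01 m/s and contact force between the fingers and car_yellow below 0.05 N), for 0.5 s.
5. the blue car stands centred on the pan (within 20 mm), let go and settled (horizontal distance between car_blue and pan_top below 0.02 m and z of car_blue in the frame of pan_top between -0.004 and 0.006 m and angle between car_blue's own z axis and vertical below 0.12 rad and linear speed of car_blue below 0.01 m/s and contact force between the fingers and car_blue below 0.05 N), for 0.5 s.
6. the white car stands centred on the pan (within 20 mm), let go and settled (horizontal distance between car_white and pan_top below 0.02 m and z of car_white in the frame of pan_top between -0.004 and 0.006 m and angle between car_white's own z axis and vertical below 0.12 rad and linear speed of car_white below 0.01 m/s and contact force between the fingers and car_white below 0.05 N), for 0.5 s.
7. the green car stands centred on the pan (within 20 mm), let go and settled (horizontal distance between car_green and pan_top below 0.02 m and z of car_green in the frame of pan_top between -0.004 and 0.006 m and angle between car_green's own z axis and vertical below 0.12 rad and linear speed of car_green below 0.01 m/s and contact force between the fingers and car_green below 0.05 N), for 0.5 s.
At the end, for the whole second after the job is handed in: Each car present stands on its wheels, let go, its middle 17 mm inside a lane's long edges and 15 mm inside its ends: race lane if heavier than 180 g, pit lane if lighter (within 16 g either). Check weight upright on its pad within 16 mm of the middle. Pan empty (all of step 2 and ((x of car_red in the frame of race_lane between -0.028 and 0.028 m and y of car_red in the frame of race_lane between -0.195 and 0.195 m and z of car_red in the frame of race_lane below 0.011 m and angle between car_red's own z axis and vertical below 0.12 rad and contact force between car_red and race_lane above 1.606 N) or (x of car_red in the frame of pit_lane between -0.028 and 0.028 m and y of car_red in the frame of pit_lane between -0.195 and 0.195 m and z of car_red in the frame of pit_lane below 0.011 m and angle between car_red's own z axis and vertical below 0.12 rad and contact force between car_red and pit_lane between 0.5 and 1.926 N)) and linear speed of each of car_red, car_yellow, car_blue, car_white, car_green below 0.02 m/s and contact force between the fingers and car_red below 0.05 N and ((x of car_yellow in the frame of race_lane between -0.028 and 0.028 m and y of car_yellow in the frame of race_lane between -0.195 and 0.195 m and z of car_yellow in the frame of race_lane below 0.011 m and angle between car_yellow's own z axis and vertical below 0.12 rad and contact force between car_yellow and race_lane above 1.606 N) or (x of car_yellow in the frame of pit_lane between -0.028 and 0.028 m and y of car_yellow in the frame of pit_lane between -0.195 and 0.195 m and z of car_yellow in the frame of pit_lane below 0.011 m and angle between car_yellow's own z axis and vertical below 0.12 rad and contact force between car_yellow and pit_lane between 0.5 and 1.926 N)) and contact force between the fingers and car_yellow below 0.05 N and ((x of car_blue in the frame of race_lane between -0.028 and 0.028 m and y of car_blue in the frame of race_lane between -0.195 and 0.195 m and z of car_blue in the frame of race_lane below 0.011 m and angle between car_blue's own z axis and vertical below 0.12 rad and contact force between car_blue and race_lane above 1.606 N) or (x of car_blue in the frame of pit_lane between -0.028 and 0.028 m and y of car_blue in the frame of pit_lane between -0.195 and 0.195 m and z of car_blue in the frame of pit_lane below 0.011 m and angle between car_blue's own z axis and vertical below 0.12 rad and contact force between car_blue and pit_lane between 0.5 and 1.926 N)) and contact force between the fingers and car_blue below 0.05 N and ((x of car_white in the frame of race_lane between -0.028 and 0.028 m and y of car_white in the frame of race_lane between -0.195 and 0.195 m and z of car_white in the frame of race_lane below 0.011 m and angle between car_white's own z axis and vertical below 0.12 rad and contact force between car_white and race_lane above 1.606 N) or (x of car_white in the frame of pit_lane between -0.028 and 0.028 m and y of car_white in the frame of pit_lane between -0.195 and 0.195 m and z of car_white in the frame of pit_lane below 0.011 m and angle between car_white's own z axis and vertical below 0.12 rad and contact force between car_white and pit_lane between 0.5 and 1.926 N)) and contact force between the fingers and car_white below 0.05 N and ((x of car_green in the frame of race_lane between -0.028 and 0.028 m and y of car_green in the frame of race_lane between -0.195 and 0.195 m and z of car_green in the frame of race_lane below 0.011 m and angle between car_green's own z axis and vertical below 0.12 rad and contact force between car_green and race_lane above 1.606 N) or (x of car_green in the frame of pit_lane between -0.028 and 0.028 m and y of car_green in the frame of pit_lane between -0.195 and 0.195 m and z of car_green in the frame of pit_lane below 0.011 m and angle between car_green's own z axis and vertical below 0.12 rad and contact force between car_green and pit_lane between 0.5 and 1.926 N)) and contact force between the fingers and car_green below 0.05 N and value of joint pan below 0.003 m); the robot touches nothing.
It fails at once if the screwdriver is pushed more than 25 mm (distance of screwdriver from where it was at the start of the episode above 0.025 m).
It fails at once if the paint jar is pushed more than 25 mm (distance of paint_jar from where it was at the start of the episode above 0.025 m).
It fails at once if the oil can is pushed more than 25 mm (distance of oil_can from where it was at the start of the episode above 0.025 m).
Of car_red, car_yellow, car_blue, car_white, car_green only 3 to 4 are there at a start; the rules pass over those that are not, and their reading is None.
At some moment in a run one of car_red, car_yellow, car_blue, car_white, car_green may be knocked a few centimetres aside while the robot is not near it.
It also fails if it takes over 210 s, if anything falls off the work surface, if the arm or the gripper's body presses on something with over 40 N, if the wrist force passes 120 N, or if a joint passes its speed limit or range.

## Working session

There is one attempt and no reset: what is moved stays moved. The work goes in short steps, Python scripts to look and compute and a tool call to move; the robot and the scene stay as the last step left them, time stands still between calls to the robot, and variables do not carry over. Pictures are saved under pics/ and viewed, at most 14 in all, crops included, and the job is handed in when it is done.

Besides the shell and the picture viewer there is one more tool, called after ">>>" as a command line: name --pt "numbers of a row" for each row, then --argument value for the rest. jog_arm: Moves the arm, as the interface text tells. Its arguments: {"type":"object","properties":{"motion":{"type":"array"}},"required":["motion"]}

```bash
mkdir -p pics; cat > h.py <<'E'
import numpy as np, cv2
from cell import env
def cam(n):
    return env.read_camera(n)
def cloud(c):
    K=np.array(c["camera_matrix"]);k1=c["k1"];h,w=c["z_map"].shape
    u,v=np.meshgrid(np.arange(w),np.arange(h))
    p=cv2.undistortPoints(np.stack([u,v],-1).reshape(-1,1,2).astype(np.float64),K,np.array([k1,0,0,0,0.])).reshape(h,w,2)
    z=c["z_map"].astype(float)
    P=np.stack([p[...,0]*z,-p[...,1]*z,-z],-1)
    T=np.linalg.inv(np.array(c["world_to_cam"]))
    W=P@T[:3,:3].T+T[:3,3]
    W[z==0]=np.nan
    return W
def save(n,img,s=1.5):
    cv2.imwrite("pics/"+n+".png",cv2.resize(img[...,::-1],None,fx=s,fy=s,interpolation=cv2.INTER_CUBIC))
E
python3 - <<'E'
from h import *
s=env.state();print(s["t"],s["eef_pos"],s["tcp_rot"],s["opening"])
names="pan check_weight pad race_lane pit_lane car_red car_yellow car_blue car_white car_green screwdriver paint_jar oil_can".split()
for n in ["top","scene"]:
    c=cam(n);save(n+"0",c["color"]);W=cloud(c);np.savez(n+"0.npz",W=W,c=c["color"])
    T=np.linalg.inv(np.array(c["world_to_cam"]));print(n,T[:3,3].round(),T[:3,2].round(2))
    for m in names:
        for d in env.recognise(n,m)[:4]:
            x,y=np.array(d["location"]).round().astype(int);print(n,m,(x,y),round(d["score"],2),W[y,x].round())
E
```

```text
0.0 [162.89866296 603.24206088 291.64126876] [-3.14048345e+00 -1.18437404e-04  2.87777804e+00] 0.9972187837198515
top [ 416.   60. 1377.] [-0.11  0.    0.99]
top pan (np.int64(255), np.int64(231)) 0.76 [455.  57.  84.]
top check_weight (np.int64(366), np.int64(236)) 0.43 [ 445. -264.   32.]
top pad (np.int64(360), np.int64(232)) 0.53 [ 458. -252.    7.]
top race_lane (np.int64(279), np.int64(192)) 0.61 [573. -13.   5.]
top race_lane (np.int64(153), np.int64(183)) 0.56 [593. 356.  29.]
top pit_lane (np.int64(265), np.int64(161)) 0.83 [665.  29.   9.]
top car_red (np.int64(183), np.int64(228)) 0.94 [463. 263.  34.]
top car_red (np.int64(174), np.int64(278)) 0.64 [320. 286.  30.]
top car_yellow (np.int64(139), np.int64(228)) 0.75 [461. 391.  32.]
top car_yellow (np.int64(281), np.int64(126)) 0.52 [769. -17.  22.]
top car_blue (np.int64(392), np.int64(182)) 0.72 [ 604. -344.   28.]
top car_green (np.int64(115), np.int64(190)) 0.73 [572. 471.  17.]
top car_green (np.int64(167), np.int64(145)) 0.68 [707. 319.  25.]
top car_green (np.int64(155), np.int64(186)) 0.65 [585. 352.  18.]
top scre
[... 915 characters left out ...]
 36.]
scene car_red (np.int64(268), np.int64(140)) 0.55 [342. 278.  32.]
scene car_yellow (np.int64(320), np.int64(150)) 0.8 [475. 385.  23.]
scene car_yellow (np.int64(230), np.int64(164)) 0.67 [452.  55.  90.]
scene car_white (np.int64(342), np.int64(177)) 0.45 [617. 342.  19.]
scene car_green (np.int64(364), np.int64(196)) 0.77 [726. 317.  30.]
scene car_green (np.int64(358), np.int64(155)) 0.69 [569. 458.  27.]
scene car_green (np.int64(339), np.int64(174)) 0.68 [602. 344.  21.]
scene screwdriver (np.int64(284), np.int64(262)) 0.56 [788. -21.  28.]
scene paint_jar (np.int64(150), np.int64(191)) 0.57 [ 375. -159.   42.]
scene oil_can (np.int64(166), np.int64(294)) 0.98 [ 744. -304.   71.]
```

View pics/top0.png

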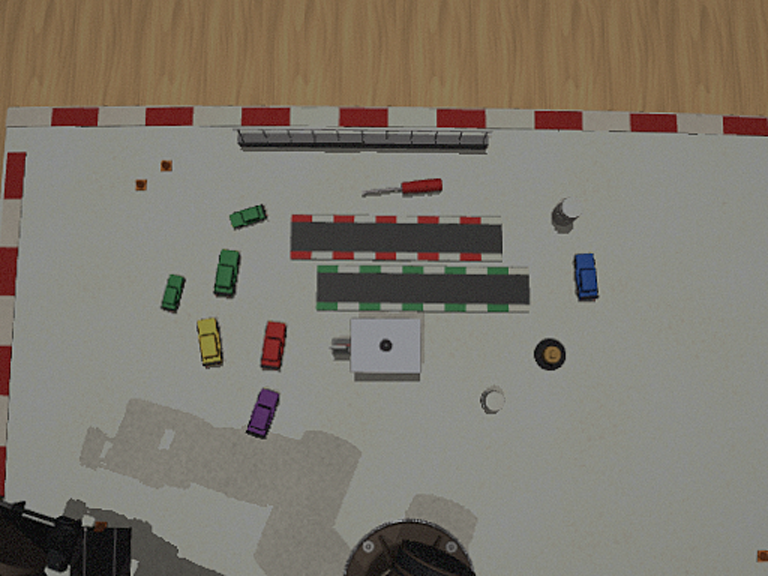

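```bash
python3 - <<'E'
from h import *
d=np.load("top0.npz");W=d["W"];c=d["c"];hsv=cv2.cvtColor(c,cv2.COLOR_RGB2HSV)
m=((W[...,2]>9)&(W[...,2]<140)&(W[...,0]>200)&(abs(W[...,1])<700)).astype(np.uint8)
n,l,st,ce=cv2.connectedComponentsWithStats(m,connectivity=4)
for i in range(1,n):
    if st[i,4]<12: continue
    q=W[l==i];r=cv2.minAreaRect(q[:,:2].astype(np.float32))
    t=q[q[:,2]>np.nanpercentile(q[:,2],80)-6]
    print(ce[i].round(),st[i,4],"rect",np.round(r[0]),np.round(r[1]),round(r[2]),"zmax",q[:,2].max().round(),"hsv",np.median(hsv[l==i],0))
save("crop_left",c[120:300,90:250],5*.96)
E
```

```text
[241.  92.] 1667 rect [872. 102.] [501.  33.] 89 zmax 91.0 hsv [30. 10. 84.]
[110. 109.] 19 rect [816. 499.] [ 9. 13.] 48 zmax 31.0 hsv [ 10. 192.  61.]
[276. 124.] 283 rect [771.  23.] [ 26. 159.] 9 zmax 33.0 hsv [  1. 182. 105.]
[ 92. 122.] 18 rect [776. 551.] [ 6. 13.] 27 zmax 33.0 hsv [ 10.5 198.   61.5]
[378. 140.] 278 rect [ 723. -299.] [45. 43.] 87 zmax 88.0 hsv [ 34.5  11.  138. ]
[165. 144.] 247 rect [712. 327.] [32. 72.] 17 zmax 31.0 hsv [ 67. 118.  91.]
[151. 182.] 432 rect [598. 364.] [41. 94.] 83 zmax 39.0 hsv [ 66.  119.   89.5]
[268. 170.] 14 rect [636.  21.] [ 7. 21.] 40 zmax 12.0 hsv [ 36.  14. 144.]
[390. 184.] 429 rect [ 599. -342.] [94. 42.] 7 zmax 38.0 hsv [110. 168. 106.]
[115. 195.] 241 rect [558. 472.] [35. 70.] 81 zmax 31.0 hsv [ 66. 124.  89.]
[139. 227.] 437 rect [464. 395.] [93. 42.] 11 zmax 39.0 hsv [ 27. 145. 139.]
[255. 231.] 1825 rect [458.  72.] [ 99. 168.] 0 zmax 109.0 hsv [111.  10. 147.]
[182. 230.] 412 rect [458. 271.] [42. 90.] 83 zmax 41.0 hsv [  1. 179. 125.]
[367. 236.] 103 rect [ 448. -271.] [30. 33.] 27 zmax 45.0 hsv [ 18. 139. 116.]
[175. 275.] 450 rect [328. 286.] [41. 94.] 72 zmax 40.0 hsv [142. 126.  92.]
[328. 266.] 175 rect [ 357. -153.] [36. 38.] 89 zmax 59.0 hsv [ 30.  16. 141.]
```

View pics/scene0.png

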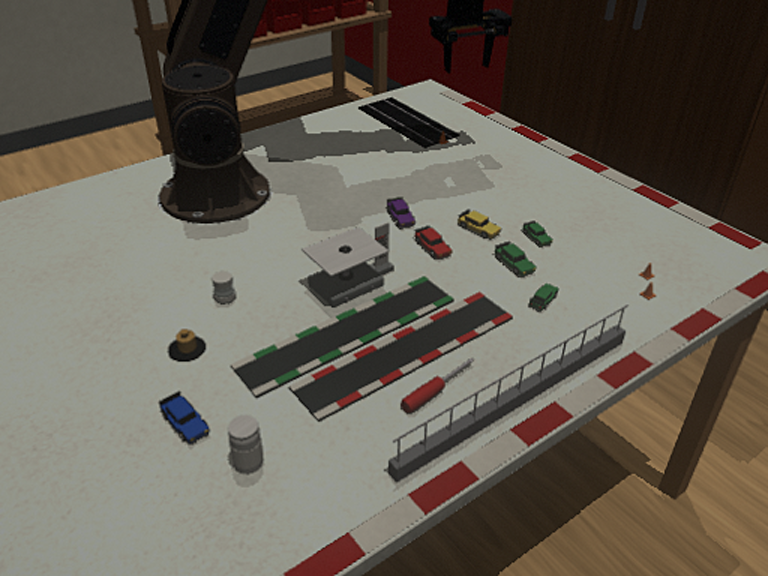

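Top picture (pixels in the 1.5x view): red car (273,345), yellow (209,342), blue (586,276). Purple (263,413) is a look-alike. Three green cars: (227,272), (248,216) and (173,293). The one at (227,272) measures 94x41 mm and the other two about 70x33, so it is the largest and the one meant. There is no white car. Pan (386,345), pad with weight (550,354), pit lane (396,238), race lane (423,289).

View pics/crop_left.png

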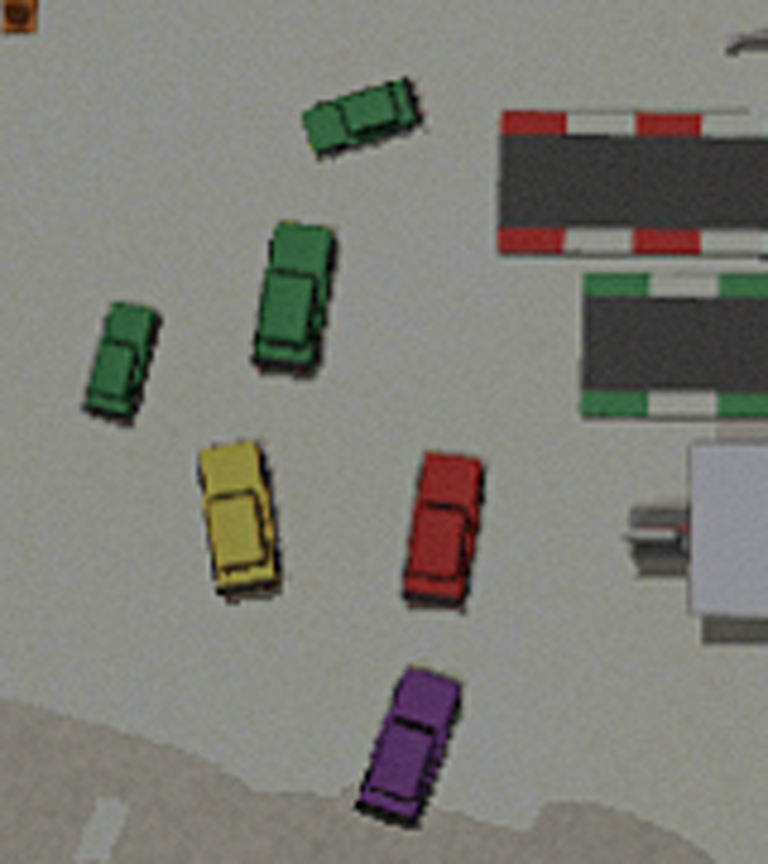

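```bash
python3 - <<'E'
from h import *
d=np.load("top0.npz");W=d["W"];c=d["c"];g=c.max(-1)
x,y,z=W[...,0],W[...,1],W[...,2]
def rep(n,m):
    m=m.astype(np.uint8);k,l,st,ce=cv2.connectedComponentsWithStats(m)
    i=1+st[1:,4].argmax();q=W[l==i];r=cv2.minAreaRect(q[:,:2].astype(np.float32));print(n,st[i,4],np.round(r[0],1),np.round(r[1]),round(r[2],1),"mean",q.mean(0).round(1))
print("table z",np.nanmedian(z[(x>350)&(x<420)&(y>-100)&(y<100)]))
rep("pan",(z>75)&(z<96)&(abs(y-50)<70))
rep("mark",(z>75)&(z<96)&(abs(y-50)<40)&(abs(x-458)<35)&(g<90))
rep("weight",(z>14)&(abs(y+265)<40)&(abs(x-450)<40))
rep("pad",(g<80)|((z>14))&(abs(y+265)<40)&(abs(x-450)<40)) if 0 else rep("pad",((g<70)|(z>14))&(abs(y+265)<45)&(abs(x-450)<45))
rep("race",(g<75)&(abs(x-570)<38)&(y<200)&(y>-250))
rep("pit",(g<75)&(abs(x-670)<38)&(y<220)&(y>-230))
E
```

```text
table z 0.9712863239515173
pan 1702 [458.   52.4] [ 99. 130.] 0.4 mean [456.7  52.   85.5]
mark 52 [459.4  52.5] [19. 19.] 0.5 mean [458.8  52.1  85.9]
weight 98 [ 447.7 -269. ] [28. 31.] 38.2 mean [ 446.3 -267.7   30.8]
pad 336 [ 446.3 -270.2] [59. 60.] 0.4 mean [ 446.  -268.    12.1]
race 2740 [573.9 -22.2] [418.  59.] 90.0 mean [573.9 -22.2   6.3]
pit 2511 [675.1  21.2] [397.  59.] 90.0 mean [674.7  21.2   6.6]
```

The crop confirms it: the large green car at crop (290,300) is clearly bigger than those at (122,360) and (362,118). Starting with the check weight.

>>> jog_arm --pt "0 0 -7.55 0 0 0 70" --pt "0 0 -7.55 0 0 0 70" --pt "0 0 0 -36 -38 0 70" --pt "0 0 0 -36 -38 0 70" --pt "0 0 0 -36 -38 0 70" --pt "0 0 0 -36 -38 0 70" --pt "0 0 0 -36 -38 0 70" --pt "0 0 0 -36 -38 0 70" --pt "0 0 0 -36 -38 0 70" --pt "0 0 0 -36 -38 0 70"

```text
t: 2.65
eef_pos: [451.9, 298.0, 292.5]
tcp_rot: [3.141, 0.0, 3.141]
ft_force: [0.5, 0.5, -1.0]
opening: 0.734
grip_force: 0.0
```

>>> jog_arm --pt "0 0 0 0 -57 6 60" --pt "0 0 0 0 -57 6 60" --pt "0 0 0 0 -57 6 60" --pt "0 0 0 0 -57 6 60" --pt "0 0 0 0 -57 6 60" --pt "0 0 0 0 -57 6 60" --pt "0 0 0 0 -57 6 60" --pt "0 0 0 0 -57 6 60" --pt "0 0 0 0 -57 6 60" --pt "0 0 0 0 -57 6 60"

```text
t: 3.9
eef_pos: [450.5, -272.7, 232.2]
tcp_rot: [-3.141, 0.0, 3.141]
ft_force: [0.7, 0.1, -0.0]
opening: 0.634
grip_force: 0.0
```

>>> jog_arm --pt "0 0 0 0 0 0 60" --pt "0 0 0 0 0 0 60"

```text
t: 4.15
eef_pos: [450.5, -270.4, 232.1]
tcp_rot: [3.141, -0.0, 3.141]
ft_force: [0.3, -0.1, -0.5]
opening: 0.63
grip_force: 0.0
```

>>> jog_arm --pt "0 0 0 3.5 1 40 60" --pt "0 0 0 0 0 40 60" --pt "0 0 0 0 0 40 60" --pt "0 0 0 0 0 27 60" --pt "0 0 0 0 0 0 60" --pt "0 0 0 0 0 0 20" --pt "0 0 0 0 0 0 20" --pt "0 0 0 0 0 0 20" --pt "0 0 0 0 0 0 20"

```text
t: 5.28
eef_pos: [447.5, -269.8, 85.8]
tcp_rot: [-3.141, 0.001, 3.141]
ft_force: [-0.2, 1.0, 5.8]
opening: 0.334
grip_force: 30.0
```

>>> jog_arm --pt "0 0 0 0 0 0 20" --pt "0 0 0 0 0 -20 20" --pt "0 0 0 0 0 -40 20" --pt "0 0 0 0 0 -40 20" --pt "0 0 0 0 0 -45 20" --pt "0 0 0 0 0 0 20" --pt "0 0 0 0 0 0 20"

```text
t: 6.15
eef_pos: [446.8, -269.4, 229.5]
tcp_rot: [3.141, -0.001, 3.141]
ft_force: [-0.3, -0.1, -2.7]
opening: 0.33
grip_force: 30.0
```

>>> jog_arm --pt "0 0 0 -1.5 41 0 20" --pt "0 0 0 -1.5 40 0 20" --pt "0 0 0 -1.5 40 0 20" --pt "0 0 0 -1.5 40 0 20" --pt "0 0 0 -1.5 40 0 20" --pt "0 0 0 -1.5 40 0 20" --pt "0 0 0 -1.5 40 0 20" --pt "0 0 0 -1.5 41 0 20" --pt "0 0 0 0 0 20 20" --pt "0 0 0 0 0 20 20"

```text
t: 7.4
eef_pos: [458.7, 52.9, 188.5]
tcp_rot: [3.141, -0.002, -3.141]
ft_force: [-0.3, 0.3, -2.2]
opening: 0.33
grip_force: 30.0
```

>>> jog_arm --pt "0 0 0 0 0 12 20" --pt "0 0 0 0 0 6 20" --pt "0 0 0 0 0 5 20" --pt "0 0 0 0 0 2 20" --pt "0 0 0 0 0 0 20" --pt "0 0 0 0 0 0 60" --pt "0 0 0 0 0 0 60" --pt "0 0 0 0 0 0 60" --pt "0 0 0 0 0 0 60" --pt "0 0 0 0 0 0 60"

```text
t: 8.65
eef_pos: [459.3, 52.3, 165.2]
tcp_rot: [3.142, 0.0, 3.141]
ft_force: [0.5, 0.6, -0.2]
opening: 0.629
grip_force: 0.0
```

>>> jog_arm --pt "0 0 0 0 0 -20 60" --pt "0 0 0 0 0 -40 60" --pt "0 0 0 0 0 -40 60" --pt "0 0 0 0 0 0 60" --pt "0 0 0 0 0 0 60" --pt "0 0 0 0 0 0 60" --pt "0 0 0 0 0 0 60" --pt "0 0 0 0 0 0 60"

```text
t: 9.65
eef_pos: [459.3, 52.3, 264.8]
tcp_rot: [3.141, -0.001, 3.141]
ft_force: [0.2, 0.6, -0.9]
opening: 0.636
grip_force: 0.0
```

```bash
cat >> h.py <<'E'
def look(tag,x0=458.5,y0=52.3,view=True):
    """scene view: crop + reading of things above the pan area"""
    c=cam("scene");W=cloud(c);np.savez(tag+".npz",W=W,c=c["color"])
    if view: save(tag,c["color"][110:230,170:300],5)
    x,y,z=W[...,0],W[...,1],W[...,2]
    hsv=cv2.cvtColor(c["color"],cv2.COLOR_RGB2HSV)
    m=(abs(x-x0)<65)&(abs(y-y0)<65)&(z>30)&(z<115)
    pan=m&(abs(y-y0)>28)&(hsv[...,1]<40)&(hsv[...,2]>90)
    print("pan z",np.median(z[pan]).round(2),"n",pan.sum())
    return c,W,hsv,m
E
python3 - <<'E'
from h import *
d=np.load("scene0.npz");W=d["W"];hsv=cv2.cvtColor(d["c"],cv2.COLOR_RGB2HSV)
x,y,z=np.moveaxis(W,-1,0)
m=(abs(x-458.5)<65)&(abs(y-52.3)<65)&(z>30)&(z<115)
pan=m&(abs(y-52.3)>28)&(hsv[...,1]<40)&(hsv[...,2]>90)
print("empty pan z",np.median(z[pan]),pan.sum())
c,W,hsv,m=look("w1")
b=m&(hsv[...,1]>90)&(hsv[...,0]>10)&(hsv[...,0]<30);print("brass",np.median(W[b],0).round(1),b.sum(),W[b].min(0).round(),W[b].max(0).round())
E
```

```text
empty pan z 88.55061830889753 546
pan z 59.1 n 379
brass [464.6  46.8  81.7] 119 [446.  35.  58.] [475.  70.  98.]
```

View pics/w1.png

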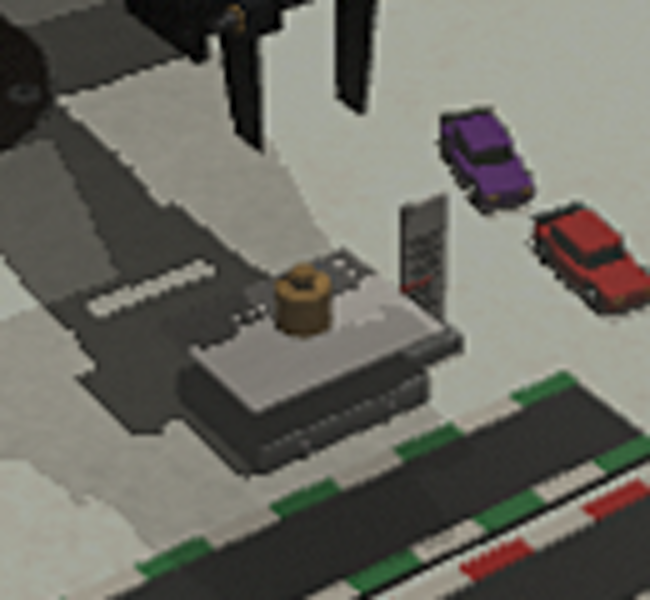

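The weight stands centred at crop (303,303), and the pan has sunk 29.4 mm. Returning it to the pad.

>>> jog_arm --pt "0 0 0 0 0 40 60" --pt "0 0 0 0 0 40 60" --pt "0 0 0 0 0 38 60" --pt "0 0 0 0 0 9 60" --pt "0 0 0 0 0 0 60" --pt "0 0 0 0 0 0 20" --pt "0 0 0 0 0 0 20" --pt "0 0 0 0 0 0 20" --pt "0 0 0 0 0 0 20" --pt "0 0 0 0 0 0 20"

```text
t: 10.95
eef_pos: [459.4, 52.3, 138.3]
tcp_rot: [3.142, 0.0, 3.141]
ft_force: [1.4, 0.5, 0.4]
opening: 0.33
grip_force: 30.0
```

>>> jog_arm --pt "0 0 0 0 0 -15 20" --pt "0 0 0 0 0 -40 20" --pt "0 0 0 0 0 -37 20" --pt "0 0 0 1.5 -40 0 20" --pt "0 0 0 1.5 -40 0 20" --pt "0 0 0 1.5 -40 0 20" --pt "0 0 0 1.5 -40 0 20" --pt "0 0 0 1.5 -40 0 20" --pt "0 0 0 1.5 -40 0 20" --pt "0 0 0 1.5 -40 0 20"

```text
t: 12.2
eef_pos: [448.4, -228.9, 230.0]
tcp_rot: [3.141, -0.001, 3.141]
ft_force: [0.2, 0.6, -1.1]
opening: 0.326
grip_force: 30.0
```

>>> jog_arm --pt "0 0 0 1.5 -42 0 20" --pt "0 0 0 0 0 40 20" --pt "0 0 0 0 0 40 20" --pt "0 0 0 0 0 40 20" --pt "0 0 0 0 0 0 20" --pt "0 0 0 0 0 0 20"

```text
t: 12.95
eef_pos: [447.6, -269.9, 111.2]
tcp_rot: [-3.141, 0.001, 3.141]
ft_force: [0.0, 0.1, -1.7]
opening: 0.327
grip_force: 30.0
```

>>> jog_arm --pt "0 0 0 0.5 0 15 20" --pt "0 0 0 0 0 8 20" --pt "0 0 0 0 0 2 20" --pt "0 0 0 0 0 0 20" --pt "0 0 0 0 0 0 60" --pt "0 0 0 0 0 0 60" --pt "0 0 0 0 0 0 60" --pt "0 0 0 0 0 -15 60" --pt "0 0 0 0 0 -40 60" --pt "0 0 0 0 0 -40 60"

```text
t: 14.2
eef_pos: [446.6, -269.6, 182.0]
tcp_rot: [3.141, -0.0, 3.141]
ft_force: [0.6, -0.7, 0.6]
opening: 0.632
grip_force: 0.0
```

>>> jog_arm --pt "0 0 0 0 40 -40 60" --pt "0 0 0 0 50 0 60" --pt "0 0 0 0 50 0 60" --pt "0 0 0 0 50 0 70" --pt "0 0 0 0 50 0 70" --pt "0 0 0 0 0 0 70" --pt "0 0 0 0 0 0 70"

```text
t: 15.08
eef_pos: [446.9, -29.9, 220.8]
tcp_rot: [-3.141, 0.001, -3.141]
ft_force: [0.6, -0.5, 0.7]
opening: 0.735
grip_force: 0.0
```

```bash
cat >> h.py <<'E'
def cars(cn="top"):
    c=cam(cn);W=cloud(c);hsv=cv2.cvtColor(c["color"],cv2.COLOR_RGB2HSV)
    x,y,z=np.moveaxis(W,-1,0)
    m=((z>9)&(z<60)&(x>250)&(x<850)&(abs(y)<600)).astype(np.uint8)
    n,l,st,ce=cv2.connectedComponentsWithStats(m,connectivity=4)
    for i in range(1,n):
        if st[i,4]<60: continue
        q=W[l==i];r=cv2.minAreaRect(q[:,:2].astype(np.float32));(w,h),a=r[1],r[2]
        la=(a if w>h else a-90); la=(la+90)%180-90
        print("hue",np.median(hsv[l==i],0)[:2],"ctr",np.round(r[0],1),"L,W",round(max(w,h)),round(min(w,h)),"long axis deg",round(la,1))
    return c,W,hsv
E
python3 - <<'E'
from h import *
c,W,hsv=cars()
x,y,z=np.moveaxis(W,-1,0)
for n,m in(("brass",(z>22)),("pad+",(c["color"].max(-1)<70)|(z>14))):
    m=m&(abs(y+269)<45)&(abs(x-447)<45);q=W[m];print(n,np.round(cv2.minAreaRect(q[:,:2].astype(np.float32))[0],1),q.max(0).round(),m.sum())
E
```

```text
hue [  1.  183.5] ctr [772.3  22.7] L,W 160 26 long axis deg -84.0
hue [ 67. 119.] ctr [713.2 326.7] L,W 73 33 long axis deg -72.6
hue [19. 22.] ctr [ 716.3 -288. ] L,W 44 18 long axis deg 34.1
hue [ 66.  118.5] ctr [597.8 364.8] L,W 93 41 long axis deg -6.8
hue [110. 166.] ctr [ 599.  -341.7] L,W 93 42 long axis deg 4.2
hue [ 67. 123.] ctr [558.2 473.5] L,W 69 33 long axis deg -9.2
hue [ 27. 144.] ctr [464.4 393.5] L,W 93 44 long axis deg 9.2
hue [  1. 179.] ctr [457.8 271. ] L,W 90 40 long axis deg -7.8
hue [ 18. 139.] ctr [ 446.9 -267.4] L,W 32 29 long axis deg -33.5
hue [142. 125.] ctr [327.1 285.7] L,W 95 41 long axis deg -18.8
hue [23.  18.5] ctr [ 356.1 -162.4] L,W 35 18 long axis deg -8.3
brass [ 445.6 -267.5] [ 460. -253.   42.] 95
pad+ [ 446.2 -270.3] [ 476. -240.   42.] 334
```

>>> jog_arm --pt "0 0 0 -1.5 43 0 70" --pt "0 0 0 -1.5 43 0 70" --pt "0 0 0 -1.5 43 0 70" --pt "0 0 0 -1.5 43 0 70" --pt "0 0 0 -1.5 43 0 70" --pt "0 0 0 -1.5 43 0 70" --pt "0 0 0 -2 43 0 70" --pt "0 0 7.8 0 0 35 70" --pt "0 0 0 0 0 40 70" --pt "0 0 0 0 0 0 70"

```text
t: 16.38
eef_pos: [457.8, 270.0, 143.4]
tcp_rot: [-3.139, -0.004, 3.004]
ft_force: [-0.2, -0.5, -0.2]
opening: 0.737
grip_force: 0.0
```

>>> jog_arm --pt "0 0 0 0 0 40 70" --pt "0 0 0 0 0 20 70" --pt "0 0 0 0 0 4 70" --pt "0 0 0 0 0 0 25" --pt "0 0 0 0 0 0 25" --pt "0 0 0 0 0 0 25" --pt "0 0 0 0 0 0 25" --pt "0 0 0 0 0 0 25"

```text
t: 17.38
eef_pos: [458.0, 271.4, 81.8]
tcp_rot: [3.141, 0.0, 3.005]
ft_force: [-0.3, -2.0, 7.2]
opening: 0.417
grip_force: 30.0
```

>>> jog_arm --pt "0 0 0 0 0 -20 25" --pt "0 0 0 0 0 -40 25" --pt "0 0 0 0 0 -40 25" --pt "0 0 -7.8 0 0 -43 25" --pt "0 0 0 0 -43 0 25" --pt "0 0 0 0 -44 0 25" --pt "0 0 0 0 -44 0 25" --pt "0 0 0 0 -44 0 25" --pt "0 0 0 0 -44 0 25" --pt "0 0 0 0 0 20 25"

```text
t: 18.62
eef_pos: [458.2, 50.1, 204.8]
tcp_rot: [-3.141, 0.002, 3.138]
ft_force: [0.0, 0.2, -2.4]
opening: 0.414
grip_force: 30.0
```

>>> jog_arm --pt "0 0 0 0 0 20 25" --pt "0 0 0 0 0 10 25" --pt "0 0 0 0 0 6 25" --pt "0 0 0 0 0 3 25" --pt "0 0 0 0 0 0 25" --pt "0 0 0 0 0 0 65" --pt "0 0 0 0 0 0 65" --pt "0 0 0 0 0 0 65" --pt "0 0 0 0 0 0 65" --pt "0 0 0 0 0 0 65"

```text
t: 19.88
eef_pos: [457.8, 52.3, 165.2]
tcp_rot: [3.142, 0.0, 3.141]
ft_force: [-0.6, 0.2, 0.1]
opening: 0.684
grip_force: 0.0
```

>>> jog_arm --pt "0 0 0 0 0 -20 65" --pt "0 0 0 0 0 -40 65" --pt "0 0 0 0 0 -40 65" --pt "0 0 0 0 0 0 65" --pt "0 0 0 0 0 0 65" --pt "0 0 0 0 0 0 65" --pt "0 0 0 0 0 0 65" --pt "0 0 0 0 0 0 65"

```text
t: 20.88
eef_pos: [457.8, 52.3, 264.8]
tcp_rot: [3.141, -0.001, 3.141]
ft_force: [0.2, -0.4, -0.5]
opening: 0.685
grip_force: 0.0
```

```bash
cat >> h.py <<'E'
def weigh(tag,view=True):
    c,W,hsv,m=look(tag,view=view)
    b=m&(hsv[...,1]>70);q=W[b];r=cv2.minAreaRect(q[:,:2].astype(np.float32))
    print("car pts",b.sum(),"rect",np.round(r[0],1),np.round(r[1]),round(r[2],1),"zmax",q[:,2].max().round(1))
E
python3 -c "
from h import *
weigh('red1')"
```

```text
pan z 53.38 n 367
car pts 299 rect [463.1  49.9] [60. 93.] 70.1 zmax 87.6
```

View pics/red1.png

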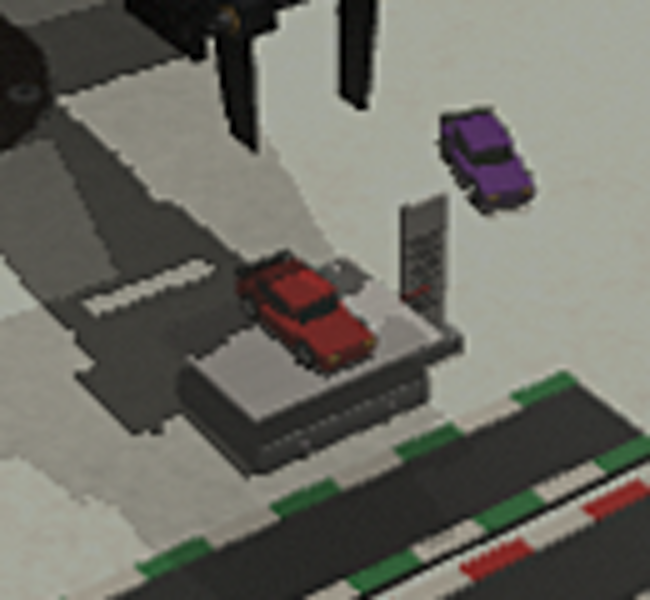

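Red sinks the pan 35.2 mm, about 215 g, so it is heavier and goes on the race lane.

>>> jog_arm --pt "0 0 0 0 0 40 65" --pt "0 0 0 0 0 40 65" --pt "0 0 0 0 0 38 65" --pt "0 0 0 0 0 14.5 65" --pt "0 0 0 0 0 0 65" --pt "0 0 0 0 0 0 25" --pt "0 0 0 0 0 0 25" --pt "0 0 0 0 0 0 25" --pt "0 0 0 0 0 0 25" --pt "0 0 0 0 0 0 25"

```text
t: 22.18
eef_pos: [458.0, 52.3, 132.9]
tcp_rot: [3.142, 0.001, 3.141]
ft_force: [0.5, 0.2, -0.0]
opening: 0.42
grip_force: 30.0
```

>>> jog_arm --pt "0 0 0 0 0 -20 25" --pt "0 0 0 0 0 -40 25" --pt "0 0 0 0 0 -33 25" --pt "0 0 0 -23 -43 0 25" --pt "0 0 0 -23 -43 0 25" --pt "0 0 0 -23 -43 0 25" --pt "0 0 0 -23 -43 0 25" --pt "0 0 0 -24 -42 0 25" --pt "0 0 0 0 0 30 25" --pt "0 0 0 0 0 40 25"

```text
t: 23.42
eef_pos: [573.8, -162.3, 155.0]
tcp_rot: [-3.141, 0.001, 3.14]
ft_force: [0.2, -1.4, -1.9]
opening: 0.421
grip_force: 30.0
```

>>> jog_arm --pt "0 0 0 0 0 40 25" --pt "0 0 0 0 0 10 25" --pt "0 0 0 0 0 0 25" --pt "0 0 0 0 0 0 25"

```text
t: 23.92
eef_pos: [574.3, -161.9, 107.2]
tcp_rot: [-3.141, 0.002, 3.141]
ft_force: [0.7, 0.1, -1.7]
opening: 0.414
grip_force: 30.0
```

>>> jog_arm --pt "0 0 0 0 0 13 25" --pt "0 0 0 0 0 6 25" --pt "0 0 0 0 0 0 25" --pt "0 0 0 0 0 0 65" --pt "0 0 0 0 0 0 65" --pt "0 0 0 0 0 0 65" --pt "0 0 0 0 0 -20 65" --pt "0 0 0 0 0 -40 65" --pt "0 0 0 0 0 -40 65" --pt "0 0 0 0 0 -40 65"

```text
t: 25.18
eef_pos: [573.6, -161.7, 227.8]
tcp_rot: [3.141, -0.0, 3.141]
ft_force: [-0.0, 0.5, -0.4]
opening: 0.683
grip_force: 0.0
```

>>> jog_arm --pt "0 0 0 10 50 0 70" --pt "0 0 0 10 50 0 70" --pt "0 0 0 10 50 0 70" --pt "0 0 0 10 50 0 70" --pt "0 0 0 10 50 0 70" --pt "0 0 0 10 50 0 70" --pt "0 0 0 0 0 0 70"

```text
t: 26.05
eef_pos: [513.0, 140.9, 226.6]
tcp_rot: [3.141, -0.0, -3.138]
ft_force: [-0.4, -0.2, 0.0]
opening: 0.737
grip_force: 0.0
```

```bash
python3 -c "
from h import *
cars()"
```

```text
hue [  1. 184.] ctr [771.4  22.8] L,W 159 27 long axis deg -82.9
hue [ 66. 119.] ctr [713.7 326.4] L,W 72 34 long axis deg -70.2
hue [18. 23.] ctr [ 716.5 -288. ] L,W 44 21 long axis deg 34.2
hue [ 66. 119.] ctr [597.8 364.6] L,W 94 41 long axis deg -6.8
hue [110. 167.] ctr [ 599.4 -341.5] L,W 94 42 long axis deg 5.8
hue [  1. 179.] ctr [ 572.2 -164.9] L,W 92 51 long axis deg -0.0
hue [ 66. 123.] ctr [557.4 473.2] L,W 72 34 long axis deg -13.6
hue [ 28. 144.] ctr [464.  394.6] L,W 93 42 long axis deg 10.9
hue [ 18. 138.] ctr [ 447.5 -269. ] L,W 34 30 long axis deg -40.6
hue [142. 125.] ctr [329.1 289. ] L,W 94 36 long axis deg -13.9
hue [30. 16.] ctr [ 357.3 -152.6] L,W 38 36 long axis deg 5.2
```

>>> jog_arm --pt "0 0 0 8 43 0 70" --pt "0 0 0 8 43 0 70" --pt "0 0 0 8 43 0 70" --pt "0 0 0 8 43 0 70" --pt "0 0 0 8 42 0 70" --pt "0 0 0 9 42 0 70" --pt "0 0 -10 0 0 40 70" --pt "0 0 0 0 0 40 70" --pt "0 0 0 0 0 0 70" --pt "0 0 0 0 0 0 70"

```text
t: 27.35
eef_pos: [465.9, 394.0, 147.9]
tcp_rot: [3.141, 0.001, -2.968]
ft_force: [0.4, -0.8, 0.4]
opening: 0.738
grip_force: 0.0
```

>>> jog_arm --pt "0 0 0 0 0 40 70" --pt "0 0 0 0 0 20 70" --pt "0 0 0 0 0 5.5 70" --pt "0 0 0 0 0 0 25" --pt "0 0 0 0 0 0 25" --pt "0 0 0 0 0 0 25" --pt "0 0 0 0 0 0 25" --pt "0 0 0 0 0 0 25"

```text
t: 28.35
eef_pos: [465.1, 394.4, 81.8]
tcp_rot: [3.141, 0.001, -2.967]
ft_force: [0.1, -0.6, 6.4]
opening: 0.415
grip_force: 30.0
```

>>> jog_arm --pt "0 0 0 0 0 -20 25" --pt "0 0 0 0 0 -40 25" --pt "0 0 0 0 0 -40 25" --pt "0 0 10 0 0 -43 25" --pt "0 0 0 2 -43 0 25" --pt "0 0 0 2 -43 0 25" --pt "0 0 0 2 -43 0 25" --pt "0 0 0 0 -43 0 25" --pt "0 0 0 0 -43 0 25" --pt "0 0 0 0 -43 0 25"

```text
t: 29.6
eef_pos: [458.6, 135.0, 224.2]
tcp_rot: [3.142, -0.0, 3.142]
ft_force: [0.9, 0.3, -1.1]
opening: 0.416
grip_force: 30.0
```

>>> jog_arm --pt "0 0 0 0 -42 0 25" --pt "0 0 0 0 -42 0 25" --pt "0 0 0 0 0 20 25" --pt "0 0 0 0 0 20 25" --pt "0 0 0 0 0 10 25" --pt "0 0 0 0 0 6 25" --pt "0 0 0 0 0 3 25" --pt "0 0 0 0 0 0 25" --pt "0 0 0 0 0 0 25"

```text
t: 30.72
eef_pos: [458.9, 52.4, 165.6]
tcp_rot: [3.142, 0.001, 3.141]
ft_force: [-0.2, -0.1, -1.2]
opening: 0.417
grip_force: 30.0
```

>>> jog_arm --pt "0 0 0 0 0 0 65" --pt "0 0 0 0 0 0 65" --pt "0 0 0 0 0 0 65" --pt "0 0 0 0 0 0 65" --pt "0 0 0 0 0 0 65" --pt "0 0 0 0 0 -20 65" --pt "0 0 0 0 0 -40 65" --pt "0 0 0 0 0 -40 65" --pt "0 0 0 0 0 0 65" --pt "0 0 0 0 0 0 65"

```text
t: 31.98
eef_pos: [458.5, 52.3, 264.7]
tcp_rot: [3.142, -0.0, 3.141]
ft_force: [0.4, -0.3, -0.4]
opening: 0.683
grip_force: 0.0
```

>>> jog_arm --pt "0 0 0 0 0 0 65" --pt "0 0 0 0 0 0 65" --pt "0 0 0 0 0 0 65"

```text
t: 32.35
eef_pos: [458.8, 52.3, 264.8]
tcp_rot: [3.141, -0.001, 3.141]
ft_force: [-0.6, 0.4, -0.9]
opening: 0.685
grip_force: 0.0
```

```bash
python3 -c "
from h import *
weigh('yellow1')"
```

```text
pan z 67.91 n 349
car pts 309 rect [458.8  52.1] [41. 96.] 88.1 zmax 102.4
```

View pics/yellow1.png

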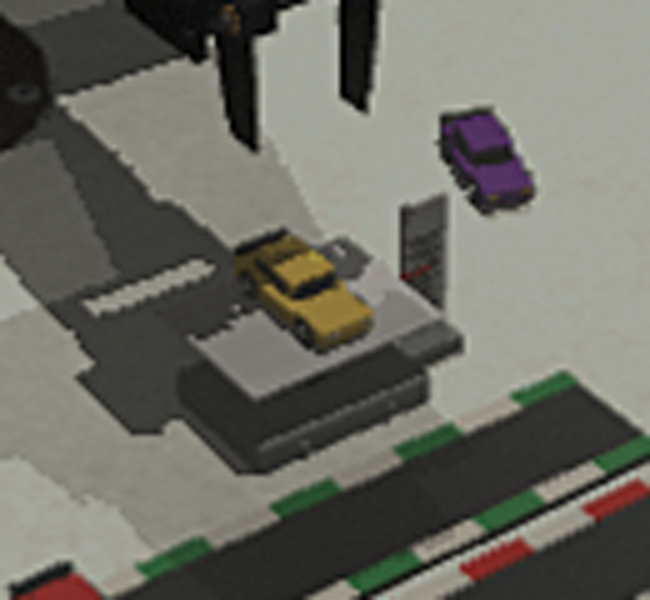

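Yellow stands at crop (305,285) and sinks the pan 20.6 mm, about 126 g, so it goes on the pit lane.

>>> jog_arm --pt "0 0 0 0 0 40 65" --pt "0 0 0 0 0 40 65" --pt "0 0 0 0 0 30 65" --pt "0 0 0 0 0 8 65" --pt "0 0 0 0 0 0 65" --pt "0 0 0 0 0 0 25" --pt "0 0 0 0 0 0 25" --pt "0 0 0 0 0 0 25" --pt "0 0 0 0 0 0 25" --pt "0 0 0 0 0 0 25"

```text
t: 33.65
eef_pos: [459.0, 52.3, 147.3]
tcp_rot: [3.142, 0.001, 3.141]
ft_force: [0.9, -0.3, -0.1]
opening: 0.419
grip_force: 30.0
```

>>> jog_arm --pt "0 0 0 0 0 -20 25" --pt "0 0 0 0 0 -40 25" --pt "0 0 0 0 0 -18 25" --pt "0 0 0 -43 -26 0 25" --pt "0 0 0 -43 -26 0 25" --pt "0 0 0 -43 -26 0 25" --pt "0 0 0 -43 -27 0 25" --pt "0 0 0 -44 -27 0 25" --pt "0 0 0 0 0 30 25" --pt "0 0 0 0 0 40 25"

```text
t: 34.9
eef_pos: [675.1, -80.2, 154.4]
tcp_rot: [-3.142, 0.001, 3.141]
ft_force: [0.0, -0.3, -0.9]
opening: 0.415
grip_force: 30.0
```

>>> jog_arm --pt "0 0 0 0 0 40 25" --pt "0 0 0 0 0 10 25" --pt "0 0 0 0 0 0 25" --pt "0 0 0 0 0 0 25"

```text
t: 35.4
eef_pos: [675.4, -79.8, 106.9]
tcp_rot: [-3.141, 0.002, 3.141]
ft_force: [0.6, 0.4, -1.4]
opening: 0.42
grip_force: 30.0
```

>>> jog_arm --pt "0 0 0 0 0 13 25" --pt "0 0 0 0 0 6 25" --pt "0 0 0 0 0 0 25" --pt "0 0 0 0 0 0 65" --pt "0 0 0 0 0 0 65" --pt "0 0 0 0 0 0 65" --pt "0 0 0 0 0 -20 65" --pt "0 0 0 0 0 -40 65" --pt "0 0 0 0 0 -40 65" --pt "0 0 0 0 0 -40 65"

```text
t: 36.65
eef_pos: [674.7, -79.7, 229.0]
tcp_rot: [-3.141, 0.001, 3.141]
ft_force: [0.1, -0.6, 0.3]
opening: 0.679
grip_force: 0.0
```

>>> jog_arm --pt "0 0 0 40 0 0 70" --pt "0 0 0 36 0 0 70" --pt "0 0 0 0 0 0 70" --pt "0 0 0 0 0 0 70"

```text
t: 37.15
eef_pos: [599.5, -79.8, 227.4]
tcp_rot: [-3.141, 0.002, 3.141]
ft_force: [1.2, 0.6, 0.0]
opening: 0.739
grip_force: 0.0
```

```bash
python3 -c "
from h import *
cars()"
```

```text
hue [  1. 182.] ctr [773.5  22.8] L,W 159 27 long axis deg -85.2
hue [ 66. 119.] ctr [713.2 327.7] L,W 72 33 long axis deg -72.8
hue [18. 23.] ctr [ 715.9 -288.1] L,W 44 19 long axis deg 36.4
hue [ 66. 118.] ctr [597.9 365.4] L,W 93 42 long axis deg -6.4
hue [110. 166.] ctr [ 599.1 -341.5] L,W 93 42 long axis deg 5.1
hue [ 66. 123.] ctr [558.8 473.6] L,W 69 32 long axis deg -13.1
hue [ 18. 137.] ctr [ 446.4 -267. ] L,W 31 30 long axis deg -21.5
hue [142. 129.] ctr [331.6 299.1] L,W 94 13 long axis deg -19.3
```

>>> jog_arm --pt "0 0 0 0 -44 0 70" --pt "0 0 0 0 -44 0 70" --pt "0 0 0 0 -44 0 70" --pt "0 0 0 0 -44 0 70" --pt "0 0 0 0 -43 0 70" --pt "0 0 0 0 -43 0 70" --pt "0 0 -5 0 0 40 70" --pt "0 0 0 0 0 40 70" --pt "0 0 0 0 0 0 70" --pt "0 0 0 0 0 0 70"

```text
t: 38.45
eef_pos: [599.6, -342.0, 147.5]
tcp_rot: [-3.141, 0.001, -3.054]
ft_force: [-0.0, 0.3, 0.5]
opening: 0.737
grip_force: 0.0
```

>>> jog_arm --pt "0 0 0 0 0 40 70" --pt "0 0 0 0 0 20 70" --pt "0 0 0 0 0 5.5 70" --pt "0 0 0 0 0 0 25" --pt "0 0 0 0 0 0 25" --pt "0 0 0 0 0 0 25" --pt "0 0 0 0 0 0 25" --pt "0 0 0 0 0 0 25"

```text
t: 39.45
eef_pos: [598.9, -341.9, 81.4]
tcp_rot: [-3.141, 0.001, -3.055]
ft_force: [0.9, -0.1, 5.0]
opening: 0.419
grip_force: 30.0
```

>>> jog_arm --pt "0 0 0 0 0 -20 25" --pt "0 0 0 0 0 -40 25" --pt "0 0 0 0 0 -40 25" --pt "0 0 5 0 0 -43 25" --pt "0 0 0 16 44 0 25" --pt "0 0 0 16 44 0 25" --pt "0 0 0 16 44 0 25" --pt "0 0 0 16 44 0 25" --pt "0 0 0 16 44 0 25" --pt "0 0 0 16 44 0 25"

```text
t: 40.7
eef_pos: [502.0, -76.3, 224.7]
tcp_rot: [-3.142, 0.001, 3.141]
ft_force: [0.6, -0.3, -0.5]
opening: 0.414
grip_force: 30.0
```

>>> jog_arm --pt "0 0 0 16 44 0 25" --pt "0 0 0 16 44 0 25" --pt "0 0 0 12.5 42 0 25" --pt "0 0 0 0 0 20 25" --pt "0 0 0 0 0 20 25" --pt "0 0 0 0 0 10 25" --pt "0 0 0 0 0 6 25" --pt "0 0 0 0 0 3 25" --pt "0 0 0 0 0 0 25" --pt "0 0 0 0 0 0 25"

```text
t: 41.95
eef_pos: [458.4, 52.3, 165.1]
tcp_rot: [3.142, 0.001, 3.141]
ft_force: [0.8, -0.3, -0.5]
opening: 0.42
grip_force: 30.0
```

>>> jog_arm --pt "0 0 0 0 0 0 65" --pt "0 0 0 0 0 0 65" --pt "0 0 0 0 0 0 65" --pt "0 0 0 0 0 0 65" --pt "0 0 0 0 0 0 65" --pt "0 0 0 0 0 -20 65" --pt "0 0 0 0 0 -40 65" --pt "0 0 0 0 0 -40 65" --pt "0 0 0 0 0 0 65" --pt "0 0 0 0 0 0 65"

```text
t: 43.2
eef_pos: [458.0, 52.3, 264.2]
tcp_rot: [3.142, -0.0, 3.141]
ft_force: [-0.6, 1.0, 0.2]
opening: 0.683
grip_force: 0.0
```

>>> jog_arm --pt "0 0 0 0 0 0 65" --pt "0 0 0 0 0 0 65" --pt "0 0 0 0 0 0 65"

```text
t: 43.58
eef_pos: [458.3, 52.3, 264.3]
tcp_rot: [3.141, -0.001, 3.141]
ft_force: [0.8, 0.2, 0.3]
opening: 0.685
grip_force: 0.0
```

```bash
python3 -c "
from h import *
weigh('blue1')"
```

```text
pan z 70.31 n 348
car pts 274 rect [461.3  50.2] [94. 37.] 2.4 zmax 105.6
```

View pics/blue1.png

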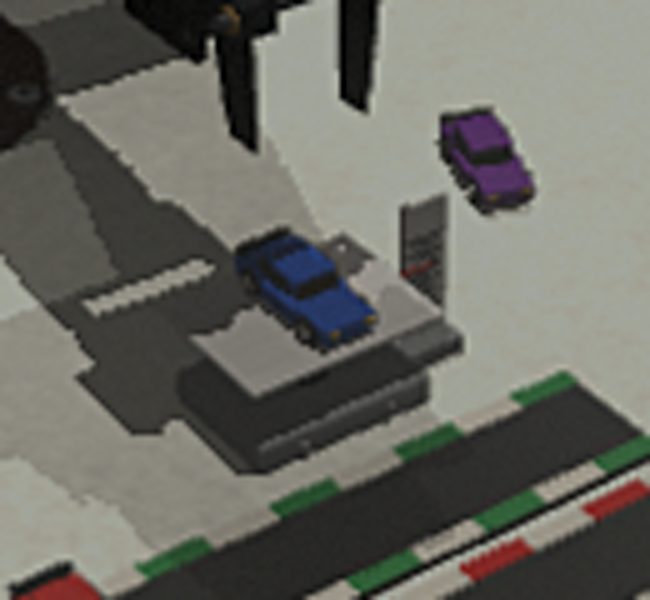

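Blue stands at crop (305,285) and sinks the pan 18.2 mm, about 112 g, so it goes on the pit lane.

>>> jog_arm --pt "0 0 0 0 0 40 65" --pt "0 0 0 0 0 40 65" --pt "0 0 0 0 0 27 65" --pt "0 0 0 0 0 8 65" --pt "0 0 0 0 0 0 65" --pt "0 0 0 0 0 0 25" --pt "0 0 0 0 0 0 25" --pt "0 0 0 0 0 0 25" --pt "0 0 0 0 0 0 25" --pt "0 0 0 0 0 0 25"

```text
t: 44.88
eef_pos: [458.4, 52.3, 149.8]
tcp_rot: [3.142, 0.0, 3.141]
ft_force: [1.1, -0.4, -0.6]
opening: 0.423
grip_force: 30.0
```

>>> jog_arm --pt "0 0 0 0 0 -20 25" --pt "0 0 0 0 0 -40 25" --pt "0 0 0 0 0 -15 25" --pt "0 0 0 -43 -5 0 25" --pt "0 0 0 -43 -5 0 25" --pt "0 0 0 -43 -4 0 25" --pt "0 0 0 -43 -4 0 25" --pt "0 0 0 -44 -4 0 25" --pt "0 0 0 0 0 30 25" --pt "0 0 0 0 0 40 25"

```text
t: 46.12
eef_pos: [674.6, 30.2, 153.9]
tcp_rot: [3.142, 0.001, 3.141]
ft_force: [-0.0, 0.1, -1.1]
opening: 0.418
grip_force: 30.0
```

>>> jog_arm --pt "0 0 0 0 0 40 25" --pt "0 0 0 0 0 10 25" --pt "0 0 0 0 0 0 25" --pt "0 0 0 0 0 0 25"

```text
t: 46.62
eef_pos: [674.9, 30.3, 106.4]
tcp_rot: [-3.142, 0.002, 3.141]
ft_force: [-0.2, -0.3, -0.5]
opening: 0.421
grip_force: 30.0
```

>>> jog_arm --pt "0 0 0 0 0 12 25" --pt "0 0 0 0 0 6 25" --pt "0 0 0 0 0 0 25" --pt "0 0 0 0 0 0 65" --pt "0 0 0 0 0 0 65" --pt "0 0 0 0 0 0 65" --pt "0 0 0 0 0 -20 65" --pt "0 0 0 0 0 -40 65" --pt "0 0 0 0 0 -40 65" --pt "0 0 0 0 0 -40 65"

```text
t: 47.88
eef_pos: [674.2, 30.3, 229.5]
tcp_rot: [3.142, 0.001, 3.141]
ft_force: [0.9, 0.7, -0.1]
opening: 0.684
grip_force: 0.0
```

>>> jog_arm --pt "0 0 0 40 20 0 70" --pt "0 0 0 37 20 0 70" --pt "0 0 0 0 0 0 70" --pt "0 0 0 0 0 0 70"

```text
t: 48.38
eef_pos: [598.0, 70.2, 227.9]
tcp_rot: [3.142, 0.002, 3.142]
ft_force: [0.0, -0.5, -0.6]
opening: 0.733
grip_force: 0.0
```

```bash
python3 -c "
from h import *
cars()"
```

```text
hue [  1. 183.] ctr [771.5  22.8] L,W 159 27 long axis deg -83.0
hue [ 27. 147.] ctr [ 708.  -100.2] L,W 91 45 long axis deg -0.2
hue [ 66.  118.5] ctr [713.  326.6] L,W 72 32 long axis deg -71.7
hue [17. 23.] ctr [ 716.9 -288.1] L,W 44 21 long axis deg 32.8
hue [ 66. 119.] ctr [597.8 364.9] L,W 93 41 long axis deg -7.6
hue [  1. 179.] ctr [ 572.2 -164.4] L,W 92 51 long axis deg -0.3
hue [ 66. 122.] ctr [558.4 473.4] L,W 70 32 long axis deg -10.0
hue [ 18. 138.] ctr [ 445.6 -267.2] L,W 29 29 long axis deg -2.5
hue [142. 125.] ctr [331.1 283.7] L,W 86 42 long axis deg -19.0
hue [30. 15.] ctr [ 357.7 -152.5] L,W 37 37 long axis deg 42.0
```

The yellow car was knocked to (708,-100), off-centre in its lane. I'll mend that after the green one.

>>> jog_arm --pt "0 0 0 0 42 0 70" --pt "0 0 0 0 42 0 70" --pt "0 0 0 0 42 0 70" --pt "0 0 0 0 42 0 70" --pt "0 0 0 0 42 0 70" --pt "0 0 0 0 42 0 70" --pt "0 0 0 0 42.5 0 70" --pt "0 0 7 0 0 40 70" --pt "0 0 0 0 0 40 70" --pt "0 0 0 0 0 0 70"

```text
t: 49.68
eef_pos: [597.2, 364.1, 143.8]
tcp_rot: [-3.139, -0.004, 3.019]
ft_force: [0.7, 0.3, -0.0]
opening: 0.738
grip_force: 0.0
```

>>> jog_arm --pt "0 0 0 0 0 40 70" --pt "0 0 0 0 0 20 70" --pt "0 0 0 0 0 5.5 70" --pt "0 0 0 0 0 0 25" --pt "0 0 0 0 0 0 25" --pt "0 0 0 0 0 0 25" --pt "0 0 0 0 0 0 25" --pt "0 0 0 0 0 0 25"

```text
t: 50.68
eef_pos: [597.5, 364.9, 81.9]
tcp_rot: [3.141, 0.001, 3.019]
ft_force: [-0.8, -0.4, 5.4]
opening: 0.418
grip_force: 30.0
```

>>> jog_arm --pt "0 0 0 0 0 -20 25" --pt "0 0 0 0 0 -40 25" --pt "0 0 0 0 0 -40 25" --pt "0 0 -7 0 0 -43 25" --pt "0 0 0 17 -39 0 25" --pt "0 0 0 17 -39 0 25" --pt "0 0 0 17 -39 0 25" --pt "0 0 0 17 -39 0 25" --pt "0 0 0 17 -39 0 25" --pt "0 0 0 18 -39 0 25"

```text
t: 51.92
eef_pos: [493.6, 129.7, 225.2]
tcp_rot: [3.141, 0.001, 3.141]
ft_force: [-0.5, -0.1, -1.4]
opening: 0.418
grip_force: 30.0
```

>>> jog_arm --pt "0 0 0 18 -39 0 25" --pt "0 0 0 18 -39.5 0 25" --pt "0 0 0 0 0 20 25" --pt "0 0 0 0 0 20 25" --pt "0 0 0 0 0 10 25" --pt "0 0 0 0 0 6 25" --pt "0 0 0 0 0 3 25" --pt "0 0 0 0 0 0 25" --pt "0 0 0 0 0 0 25"

```text
t: 53.05
eef_pos: [458.4, 52.4, 165.5]
tcp_rot: [3.142, 0.001, 3.141]
ft_force: [-0.0, -0.9, -1.3]
opening: 0.417
grip_force: 30.0
```

>>> jog_arm --pt "0 0 0 0 0 0 65" --pt "0 0 0 0 0 0 65" --pt "0 0 0 0 0 0 65" --pt "0 0 0 0 0 0 65" --pt "0 0 0 0 0 0 65" --pt "0 0 0 0 0 -20 65" --pt "0 0 0 0 0 -40 65" --pt "0 0 0 0 0 -40 65" --pt "0 0 0 0 0 0 65" --pt "0 0 0 0 0 0 65"

```text
t: 54.3
eef_pos: [458.0, 52.3, 264.7]
tcp_rot: [3.142, -0.0, 3.141]
ft_force: [0.2, 0.1, -1.8]
opening: 0.685
grip_force: 0.0
```

>>> jog_arm --pt "0 0 0 0 0 0 65" --pt "0 0 0 0 0 0 65" --pt "0 0 0 0 0 0 65"

```text
t: 54.68
eef_pos: [458.3, 52.3, 264.8]
tcp_rot: [3.141, -0.001, 3.141]
ft_force: [-0.1, 0.8, -0.7]
opening: 0.683
grip_force: 0.0
```

```bash
python3 -c "
from h import *
weigh('green1')"
```

```text
pan z 61.82 n 361
car pts 232 rect [464.9  48.8] [93. 36.] 4.7 zmax 96.1
```

View pics/green1.png

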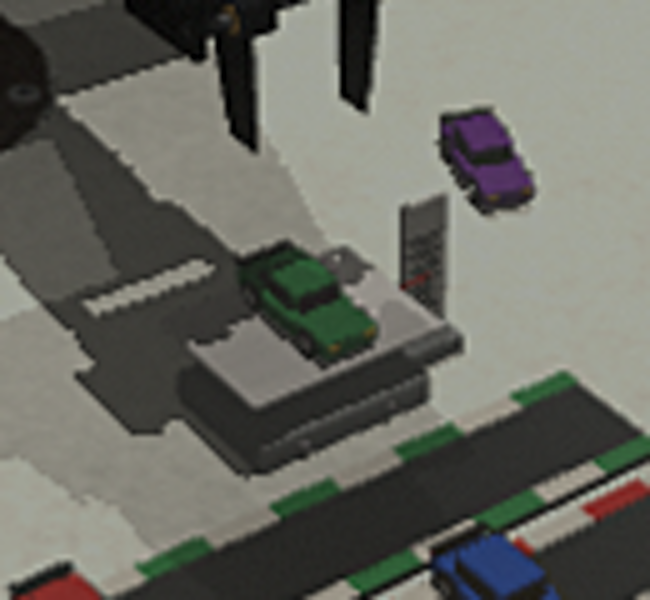

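Green stands at crop (310,300) and sinks the pan 26.7 mm, about 163 g. That is lighter than the check weight, so it goes on the pit lane.

>>> jog_arm --pt "0 0 0 0 0 40 65" --pt "0 0 0 0 0 40 65" --pt "0 0 0 0 0 35 65" --pt "0 0 0 0 0 9 65" --pt "0 0 0 0 0 0 65" --pt "0 0 0 0 0 0 25" --pt "0 0 0 0 0 0 25" --pt "0 0 0 0 0 0 25" --pt "0 0 0 0 0 0 25" --pt "0 0 0 0 0 0 25"

```text
t: 55.98
eef_pos: [458.5, 52.3, 141.3]
tcp_rot: [3.142, 0.001, 3.141]
ft_force: [0.2, -0.5, -0.6]
opening: 0.42
grip_force: 30.0
```

>>> jog_arm --pt "0 0 0 0 0 -20 25" --pt "0 0 0 0 0 -40 25" --pt "0 0 0 0 0 -24 25" --pt "0 0 0 -43 17 0 25" --pt "0 0 0 -43 17 0 25" --pt "0 0 0 -43 17 0 25" --pt "0 0 0 -43 16 0 25" --pt "0 0 0 -44 16 0 25" --pt "0 0 0 0 0 30 25" --pt "0 0 0 0 0 40 25"

```text
t: 57.22
eef_pos: [674.6, 135.5, 154.3]
tcp_rot: [3.141, 0.001, -3.141]
ft_force: [-0.4, 0.4, -2.5]
opening: 0.421
grip_force: 30.0
```

>>> jog_arm --pt "0 0 0 0 0 40 25" --pt "0 0 0 0 0 10 25" --pt "0 0 0 0 0 0 25" --pt "0 0 0 0 0 0 25"

```text
t: 57.72
eef_pos: [675.0, 135.4, 107.0]
tcp_rot: [3.141, 0.002, 3.141]
ft_force: [0.1, 0.5, -1.1]
opening: 0.418
grip_force: 30.0
```

>>> jog_arm --pt "0 0 0 0 0 12 25" --pt "0 0 0 0 0 6.5 25" --pt "0 0 0 0 0 0 25" --pt "0 0 0 0 0 0 65" --pt "0 0 0 0 0 0 65" --pt "0 0 0 0 0 0 65" --pt "0 0 0 0 0 -20 65" --pt "0 0 0 0 0 -40 65" --pt "0 0 0 0 0 -40 65" --pt "0 0 0 0 0 -40 65"

```text
t: 58.98
eef_pos: [674.3, 135.3, 229.5]
tcp_rot: [3.141, 0.001, 3.141]
ft_force: [0.5, 0.8, 0.5]
opening: 0.679
grip_force: 0.0
```

>>> jog_arm --pt "0 0 0 50 40 0 70" --pt "0 0 0 50 50 0 70" --pt "0 0 0 40 50 0 70" --pt "0 0 0 0 50 0 70" --pt "0 0 0 0 0 0 70" --pt "0 0 0 0 0 0 70"

```text
t: 59.72
eef_pos: [542.3, 317.2, 227.5]
tcp_rot: [3.141, 0.001, -3.141]
ft_force: [0.1, 0.2, 0.1]
opening: 0.738
grip_force: 0.0
```

```bash
python3 -c "
from h import *
c,W,h=cars();save('top2',c['color'][80:290,90:420],2.3)"
```

```text
hue [  1. 183.] ctr [771.   22.7] L,W 159 26 long axis deg -83.3
hue [ 27. 147.] ctr [ 707.8 -101.5] L,W 93 48 long axis deg -3.9
hue [ 66. 119.] ctr [712.4 327. ] L,W 72 32 long axis deg -73.7
hue [15. 22.] ctr [ 716.2 -288.2] L,W 44 19 long axis deg 35.1
hue [ 66. 115.] ctr [674.7 138.1] L,W 95 46 long axis deg -1.0
hue [110. 154.] ctr [673.4  30.9] L,W 94 45 long axis deg 0.8
hue [  1. 179.] ctr [ 572.2 -157.3] L,W 92 53 long axis deg -0.2
hue [ 18. 138.] ctr [ 446.6 -267.6] L,W 32 30 long axis deg 4.9
hue [30. 15.] ctr [ 357.3 -152.7] L,W 37 36 long axis deg 0.8
```

View pics/top2.png

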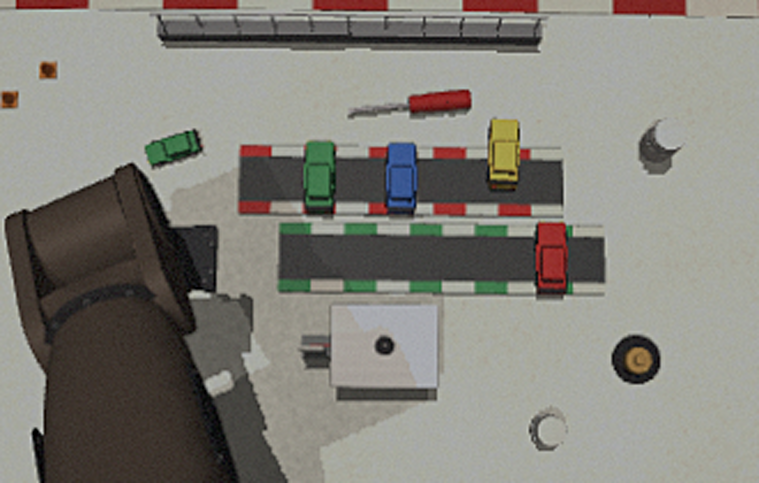

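Green (319,177), blue (401,177) and red (551,258) are well in their lanes, the weight is on its pad and the pan is empty. Yellow (504,153) hangs over the kerb, so I'm mending it.

>>> jog_arm --pt "0 0 0 -16.5 -42 0 70" --pt "0 0 0 -16.5 -42 0 70" --pt "0 0 0 -16.5 -42 0 70" --pt "0 0 0 -16.5 -42 0 70" --pt "0 0 0 -16.5 -42 0 70" --pt "0 0 0 -16.5 -42 0 70" --pt "0 0 0 -16.5 -42 0 70" --pt "0 0 0 -16.5 -42 0 70" --pt "0 0 0 -16.5 -42 0 70" --pt "0 0 0 -16.5 -41 0 70"

```text
t: 61.02
eef_pos: [707.1, -104.8, 227.1]
tcp_rot: [3.142, -0.0, 3.139]
ft_force: [0.8, 1.4, 0.8]
opening: 0.734
grip_force: 0.0
```

>>> jog_arm --pt "0 0 1.5 0 0 40 70" --pt "0 0 0 0 0 40 70" --pt "0 0 0 0 0 0 70" --pt "0 0 0 0 0 0 70"

```text
t: 61.52
eef_pos: [707.6, -102.5, 148.4]
tcp_rot: [-3.141, 0.002, 3.114]
ft_force: [0.1, -0.3, 0.7]
opening: 0.735
grip_force: 0.0
```

>>> jog_arm --pt "0 0 0 0 0 40 70" --pt "0 0 0 0 0 16 70" --pt "0 0 0 0 0 5 70" --pt "0 0 0 0 0 0 25" --pt "0 0 0 0 0 0 25" --pt "0 0 0 0 0 0 25" --pt "0 0 0 0 0 0 25" --pt "0 0 0 0 0 0 25"

```text
t: 62.52
eef_pos: [707.4, -101.7, 86.3]
tcp_rot: [-3.142, 0.001, 3.115]
ft_force: [-0.7, 0.5, 4.4]
opening: 0.416
grip_force: 30.0
```

>>> jog_arm --pt "0 0 0 0 0 -15 25" --pt "0 0 0 0 0 -15 25" --pt "0 0 -1.5 0 0 0 25" --pt "0 0 0 17 4 0 25" --pt "0 0 0 16 4 0 25" --pt "0 0 0 0 0 15 25" --pt "0 0 0 0 0 0 25" --pt "0 0 0 0 0 0 25"

```text
t: 63.52
eef_pos: [674.7, -93.8, 100.3]
tcp_rot: [3.141, -0.0, 3.141]
ft_force: [-0.0, 0.1, -0.6]
opening: 0.414
grip_force: 30.0
```

>>> jog_arm --pt "0 0 0 0 0 7 25" --pt "0 0 0 0 0 4.5 25" --pt "0 0 0 0 0 0 25" --pt "0 0 0 0 0 0 65" --pt "0 0 0 0 0 0 65" --pt "0 0 0 0 0 0 65" --pt "0 0 0 0 0 -20 65" --pt "0 0 0 0 0 -40 65" --pt "0 0 0 0 0 -40 65" --pt "0 0 0 0 0 -40 65"

```text
t: 64.78
eef_pos: [674.1, -93.6, 232.1]
tcp_rot: [-3.141, 0.001, 3.141]
ft_force: [-0.1, 0.4, -0.2]
opening: 0.685
grip_force: 0.0
```

>>> jog_arm --pt "0 0 0 40 40 0 70" --pt "0 0 0 40 50 0 70" --pt "0 0 0 40 50 0 70" --pt "0 0 0 20 50 0 70" --pt "0 0 0 0 50 0 70" --pt "0 0 0 0 50 0 70" --pt "0 0 0 0 50 0 70" --pt "0 0 0 0 50 0 70" --pt "0 0 0 0 0 0 70" --pt "0 0 0 0 0 0 70"

```text
t: 66.03
eef_pos: [536.1, 293.7, 230.0]
tcp_rot: [3.141, 0.001, -3.141]
ft_force: [-0.1, -0.5, -0.5]
opening: 0.739
grip_force: 0.0
```

```bash
python3 -c "
from h import *
c,W,h=cars();save('top3',c['color'][80:290,90:420],2.3)
look('end',view=False)
c=cam('scene');save('scene3',c['color'][120:330,90:350],2.5)"
```

```text
hue [  1. 182.] ctr [772.4  22.9] L,W 159 26 long axis deg -84.9
hue [ 66. 119.] ctr [712.7 326.8] L,W 72 34 long axis deg -74.2
hue [15.  22.5] ctr [ 716.3 -287.9] L,W 44 20 long axis deg 34.2
hue [ 66. 115.] ctr [674.7 138.8] L,W 96 54 long axis deg 6.0
hue [110. 154.] ctr [673.9  32.2] L,W 94 42 long axis deg 0.4
hue [ 28. 142.] ctr [673.3 -92.8] L,W 93 48 long axis deg -4.4
hue [  1. 178.] ctr [ 572.3 -161.8] L,W 93 55 long axis deg 5.1
hue [ 18. 138.] ctr [ 446.4 -267.8] L,W 32 29 long axis deg -21.5
hue [30. 15.] ctr [ 357.1 -152.3] L,W 38 36 long axis deg -2.3
pan z 88.49 n 536
```

View pics/top3.png

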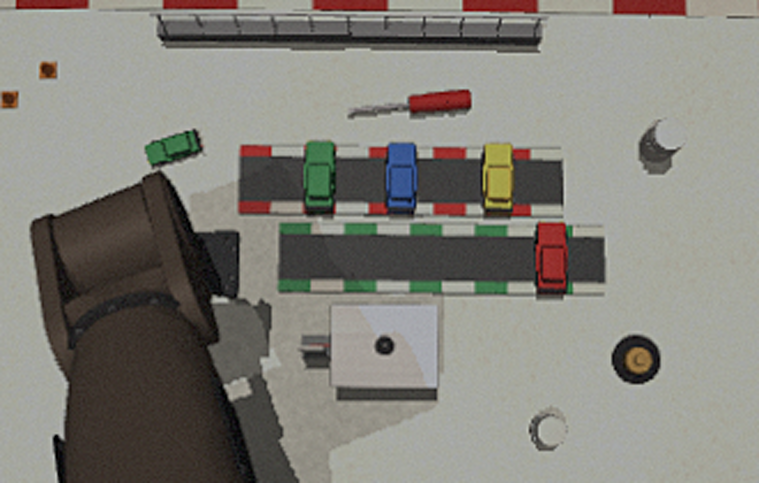

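View pics/scene3.png

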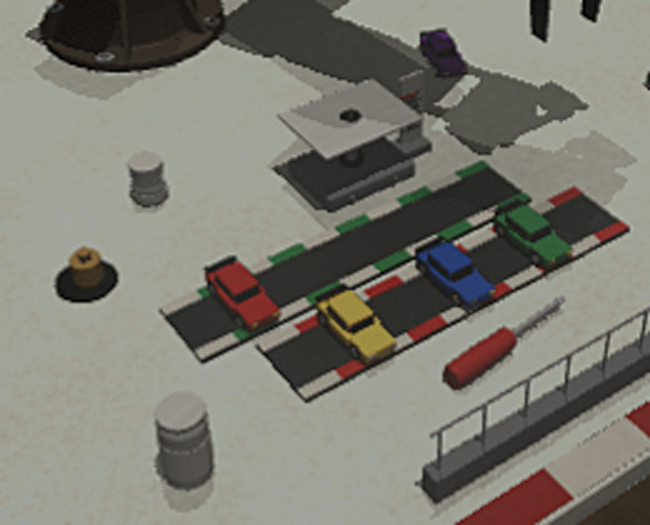

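Both views show all cars upright and centred in their lanes: green, blue and yellow on pit (top view 319/401/498,177), red on race (551,258). The weight is on its pad, the pan is empty and the bystanders are in place.

```bash
python3 -c "
from h import *
print(env.job_done())"
```

```text
the job is handed in; nothing more can be done
None
```

The weigh-in is done and handed in (no verdict came back): red (about 215 g) is on the race lane; yellow (126 g), blue (112 g) and green (163 g) are on the pit lane; no white car was present, and the check weight is back on its pad with the pan empty.

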